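# Check off three parts on the press-nest board

### The arm

A 6-joint arm with a two-finger parallel gripper is mounted at the origin on the work surface. World frame = base frame: x ahead of the robot, y to its left, z up, the work surface at z = 0. Lengths are in m, angles in rad, forces in N, time in s.
With the tool pointing down it reaches from about 0.35 to 1 m from the base axis. Payload 7.1 kg.
Tool frame: the origin (TCP) lies between the finger pads; the fingertips stand 22 mm ahead of it and the grasp point (between the pads) lies 3 mm ahead of it; z points along the fingers, y is the line along which they close (so a half turn about z gives the same grasp; the last joint's range is limited). The gripper opens to 85 mm and grips with 20 to 120 N. Pads are 22 mm wide; open, the fingers measure 114 mm over their backs; the gripper's body (76 mm by 85 mm) begins 54 mm behind the grasp point. The pads swing forward as they close: fully open they stand 13 mm farther back than shut.
Start: joints at [-1.272, 0.423, 1.63, -0, 1.089, -0.019], TCP at [0.195, -0.594, 0.253] pointing down, gripper open.
Joint ranges: [-3, 3], [-0.9, 2.11], [0.09, 2.58], [-1.31, 4.45], [0.11, 2.69], [-2.54, 2.54]. Speed limits (rad/s): [2.39, 2.39, 3.01, 3.14, 3.14, 3.14].

### API

Orientations are given as a rotation vector (axis times angle).
In Python, from rig import manip gives the robot as it stands. The module is installed in compiled form; this text tells all that it offers. Calls block until the motion is done:
- manip.move_to(position, orientation): joint-space move of the TCP to a pose.
- manip.servo_line(position, orientation=None, rate=0.15): straight line of the TCP; orientation=None keeps the orientation; rate is the mean speed in m/s.
- manip.set_joints(angles): joint-space move.
- manip.command_gripper(opening, f_grip=None): finger opening in m; f_grip is the grip in N (None keeps the last); returns when the fingers have stopped.
- manip.hold(seconds).
- manip.solve_ik(position, orientation): joint angles nearest the present ones, or None.
- manip.camera(name): name is "scene" or "top" or "wrist"; returns a dict with "image" (400x640x3 uint8, red, green, blue), "fx", "fy", "cx", "cy" (pixels), "cam_to_world" (4x4, takes a point from camera to world coordinates); the wrist camera has in their place "mount" (4x4, takes a point from camera to tool coordinates, whose origin is the TCP and whose axes are the flange's). Camera axes: x right, y down, z forward; pixel columns grow to the right and rows downward; lengths in m; the calibration is good to about 2 mm. A picture is of the moment at which its call begins: read the wrist's pose just before it. There is no depth.
A pose or a line that the arm cannot do raises manip.IKError and nothing moves.
- manip.sign_off(): hands the job in; it is judged then, once.
Readings, each from a call of its own:
- manip.get_time(): time.
- manip.get_joint_positions(): joint angles.
- manip.get_joint_vel(): joint speeds.
- manip.get_tau(): joint torques, N m.
- manip.get_position(): TCP position.
- manip.get_ee_rot(): TCP orientation.
- manip.get_contact_force(): force on the tool from outside, world axes, zero at the start.
- manip.get_torque(): the same for the moment, N m.
- manip.get_width(): finger opening in m.
- manip.get_grip_force(): force on a finger pad.
Only numpy, scipy, OpenCV 4.12 (cv2) and the standard library are available. Lean on these libraries where they do the work, as an engineer would, in place of code of your own. Each camera call takes 0.05 s, during which the arm holds its last target. There are 200 camera calls.

### The job

Check off the parts on the green test board by touching them from above with the fingertips: first the black relay, then the silver heat sink, then the blue capacitor disc, each pressed lightly until its nest has clearly gone down and stays down. Do not pick up any part or push it out of its nest, do not press hard, and leave the brass jar lid, the screwdriver and the clear tilting bin as they are.

Things in the scene. Friction and masses are not known exactly. Their poses are not given: they have to be found in the camera images.
- board: green fiberglass test board, fixed, 120 (x) x 270 (y) x 5 mm; origin at the centre of its underside. Three press nests stand on it in a row along its y axis, 80 mm apart (which is where changes): a 66 mm square grey base, four thin steel pins near its corners with tops 32 mm above the shelf, and a yellow 66 mm square tray with a 5 mm rim round the part, which slides down when pressed
- relay: black plastic relay, loose in its nest, 28 (x) x 22 (y) x 26 mm tall, flat top; origin at the centre of its underside, z up
- heat_sink: silver aluminium heat sink, loose in its nest, 40 x 40 x 22 mm tall, seven upright fins 2.2 mm thick and 6.2 mm apart running along its x, with level tops; origin at the centre of its underside, z up
- capacitor: blue ceramic capacitor disc, loose in its nest, lying flat, 36 mm across, 16 mm tall, flat top with a small silver spot; origin at the centre of its underside, z up
- relay_nest (a joint): nest under the black relay: how far it has gone down, in m, 0 up (as found) to 0.009 (on its stop); counts as down beyond 0.004. It slides straight down against a steady 3.5 N of friction plus 0.04 N per mm/s and stays where it is left. Its tray is cushioned: it gives up to 4 mm more (2.5 N preload, 2.5 N per mm) and springs back when let go. A press of over 20 N is too hard
- heat_sink_nest (a joint): nest under the silver heat sink: how far it has gone down, in m, 0 up (as found) to 0.009 (on its stop); counts as down beyond 0.004. It slides straight down against a steady 3.5 N of friction plus 0.04 N per mm/s and stays where it is left. Its tray is cushioned: it gives up to 4 mm more (2.5 N preload, 2.5 N per mm) and springs back when let go. A press of over 20 N is too hard
- capacitor_nest (a joint): nest under the blue capacitor disc: how far it has gone down, in m, 0 up (as found) to 0.009 (on its stop); counts as down beyond 0.004. It slides straight down against a steady 3.5 N of friction plus 0.04 N per mm/s and stays where it is left. Its tray is cushioned: it gives up to 4 mm more (2.5 N preload, 2.5 N per mm) and springs back when let go. A press of over 20 N is too hard
- relay_seat (a point): centre of the yellow nest's floor, under the black relay; moves down with the nest and its tray; 32 mm above the shelf top when up; z up, x and y along the nest's sides
- heat_sink_seat (a point): centre of the yellow nest's floor, under the silver heat sink; moves down with the nest and its tray; 32 mm above the shelf top when up; z up, x and y along the nest's sides
- capacitor_seat (a point): centre of the yellow nest's floor, under the blue capacitor disc; moves down with the nest and its tray; 32 mm above the shelf top when up; z up, x and y along the nest's sides
- jar_lid: bystander: squat brass jar lid, loose on the shelf top, 68 mm across, 17 mm high with an 18 mm knob to 26 mm; origin at the centre of its underside
- screwdriver: bystander: loose screwdriver with orange handle, 160 mm long, 26 mm thick, lying beyond the board; its x axis runs from handle to tip, origin at its middle on the shelf top
- tilt_bin_lip (a point): bystander: middle of the front lip of the clear tilting bin (130 x 150 x 100 mm, on a grey stand 150 x 180 mm, up to about 130 mm high), to the left of the board
- tilt_bin (a joint): forward tilt of the clear bin about its two pins, rad, 0 upright; stiff, stays where it is
There are look-alikes about, which are no part of the job. Of the things shaped like the relay, the black one is meant. Of the things that look like the capacitor, the smaller one is meant.

How it is judged:
By the outcome, as a careful person would: the job done as asked, in the order asked, and still so for the second after the job is handed in, with the robot touching nothing.
It also fails if it takes over 45 s, if anything falls off the work surface, if the arm or the gripper's body presses on something with over 40 N, if the wrist force passes 120 N, or if a joint passes its speed limit or range.

## Working session

There is one attempt and no reset: what is moved stays moved. The work goes in short steps, each a Python script; the robot and the scene stay as the last script left them, time stands still between calls to the robot, and variables do not carry over. Pictures are saved under pics/ and viewed, at most 10 in all, crops included, and the job is handed in when it is done.

```bash
mkdir -p pics
python3 - <<'E'
from rig import manip
import cv2,pickle
d={}
for n in("scene","top"):
    c=manip.camera(n);d[n]=c;cv2.imwrite(f"pics/{n}0.png",c["image"][:,:,::-1])
    print(n,c["fx"],c["cx"],c["cy"],c["cam_to_world"].round(3).tolist())
pickle.dump(d,open("cams.pkl","wb"))
print(manip.get_time(),manip.get_ee_rot(),manip.get_contact_force())
E
```

```text
scene 407.82402998411845 322.3730297635481 205.87330518843038 [[0.665, 0.64, -0.385, 0.979], [0.747, -0.562, 0.356, -0.326], [0.012, -0.524, -0.851, 0.934], [0.0, 0.0, 0.0, 1.0]]
top 504.42981070773357 315.5192935427802 205.30841354970113 [[0.009, -0.998, 0.065, 0.518], [-1.0, -0.01, -0.022, 0.05], [0.023, -0.065, -0.998, 1.411], [0.0, 0.0, 0.0, 1.0]]
0.1 [-3.10064727e+00 -4.96864373e-01  2.73157822e-04] [ 1.13424615  1.13131857 -0.25522306]
```

View pics/top0.png

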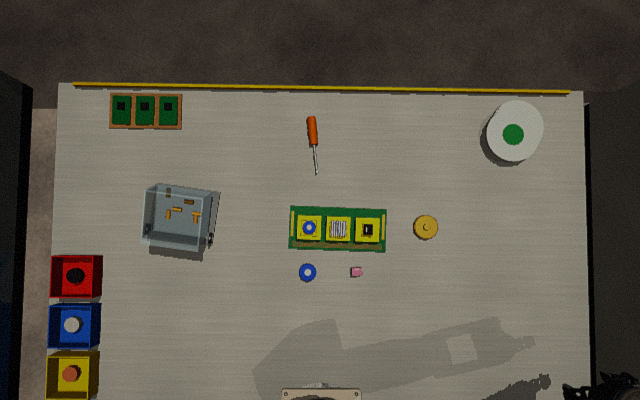

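View pics/scene0.png

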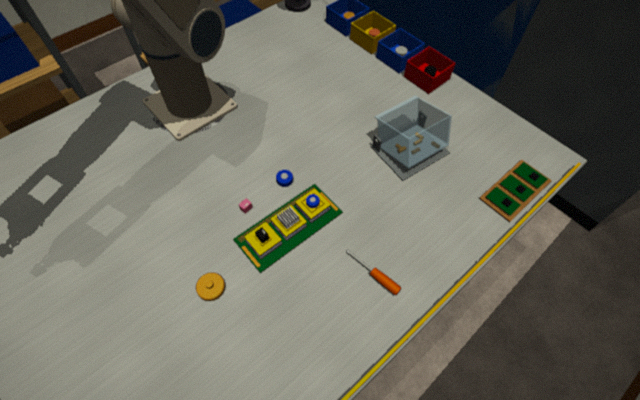

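The top view shows the board at about (338,229). The nests are at about (309,228) with the blue disc, (339,229) with the fins and (367,230) with the black relay. Candidates:
- **Relay-shaped:** black at (367,230) and pink at (357,272). The black one fits.
- **Disc-shaped:** in the nest at (309,228) and on the table at (307,272). The smaller one is meant, and I expect that to be the one in the nest.

The lid is at (426,227), the screwdriver at (313,145) and the bin at (180,220). Next I'll measure them and take a closer look with the wrist camera.

```bash
cat > h.py <<'E'
import numpy as np,cv2
from scipy.spatial.transform import Rotation as R
def ray(c,T,u,v):
    d=T[:3,:3]@np.array([(u-c["cx"])/c["fx"],(v-c["cy"])/c["fy"],1]);return T[:3,3],d
def plane(c,T,u,v,z):
    o,d=ray(c,T,u,v);return o+d*(z-o[2])/d[2]
def blobs(im,lo,hi,amin):
    m=cv2.inRange(cv2.cvtColor(im,cv2.COLOR_RGB2HSV),lo,hi)
    n,_,s,ce=cv2.connectedComponentsWithStats(m)
    return [(ce[i].round(1),s[i]) for i in range(1,n) if s[i,4]>=amin]
E
python3 - <<'E'
from h import *
from rig import manip
import pickle
d=pickle.load(open("cams.pkl","rb"));c=d["top"];T=c["cam_to_world"]
for n,uv,z in(("relay",(367,230),.058),("hs",(339,229),.054),("cap",(309,228),.048),("lid",(426,227),.017),("board",(338,229),.005)):
    print(n,plane(c,T,*uv,z).round(3))
im=c["image"]
print("blue",blobs(im[190:290,280:400],(105,120,60),(130,255,255),20))
p=plane(c,T,339,229,.054)
rot=R.from_matrix(np.array([[1,0,0],[0,-1,0],[0,0,-1.]])).as_rotvec()
print(manip.camera("wrist")["mount"].round(3).tolist())
for r in ((np.pi,0,0),(0,np.pi,0)): print(r,manip.solve_ik([p[0],p[1],.30],list(r)))
E
```

```text
relay [ 0.541 -0.118  0.058]
hs [ 0.543 -0.043  0.054]
cap [0.545 0.037 0.048]
lid [ 0.551 -0.288  0.017]
board [ 0.544 -0.044  0.005]
blue [(array([28.7, 37.1]), array([ 23,  31,  13,  13, 101], dtype=int32)), (array([27.1, 82. ]), array([ 19,  74,  17,  17, 188], dtype=int32))]
[[-0.0, -0.961, -0.276, 0.07], [1.0, -0.0, -0.0, 0.0], [0.0, -0.276, 0.961, -0.121], [0.0, 0.0, 0.0, 1.0]]
(3.141592653589793, 0, 0) [-1.01326350e-01  2.51775864e-01  1.76418116e+00 -4.44089210e-16
  1.12563563e+00  1.46946998e+00]
(0, 3.141592653589793, 0) [-1.01326350e-01  2.51775864e-01  1.76418116e+00 -4.44089210e-16
  1.12563563e+00 -1.67212268e+00]
```

The disc in the nest is 13 px wide (36 mm) and the one on the table is 17 px (47 mm), so the nest disc is the smaller one. The nest spacing comes out near 78 mm, which agrees with 80. Next: hover, shut the gripper and take wrist views from two positions.

Run:
```python
from h import *
from rig import manip
import pickle
o=[np.pi,0,0];L=[]
manip.move_to([.543,-.043,.30],o)
manip.command_gripper(0.0,20)
for i,p in enumerate(([.543,-.043,.30],[.50,-.043,.24])):
    if i: manip.servo_line(p,o)
    manip.hold(.3)
    P=manip.get_position();r=manip.get_ee_rot();c=manip.camera("wrist")
    T=np.eye(4);T[:3,:3]=R.from_rotvec(r).as_matrix();T[:3,3]=P
    L.append((c,T@c["mount"]));cv2.imwrite(f"pics/w{i}.png",c["image"][:,:,::-1])
    print(P,r,c["fx"],manip.get_width(),manip.get_contact_force())
pickle.dump(L,open("w.pkl","wb"));print(manip.get_time())
```

```text
[ 0.54300971 -0.04300002  0.30000829] [3.14158289e+00 6.04594367e-05 5.06841110e-05] 341.2860601118389 -0.00023538815210786038 [0.05184165 0.46172663 0.10014882]
[ 0.50060397 -0.04304412  0.24052497] [3.14144871e+00 8.37171214e-05 1.83818834e-03] 341.2860601118389 -2.0541565454539375e-05 [ 0.5248921  -0.66521263  0.70698002]
4.5833
```

View pics/w0.png

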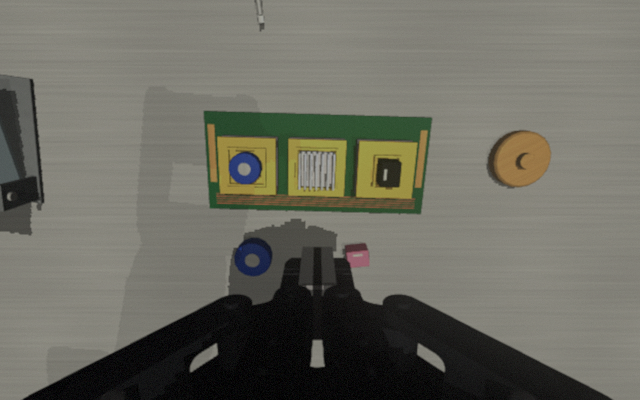

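View pics/w1.png

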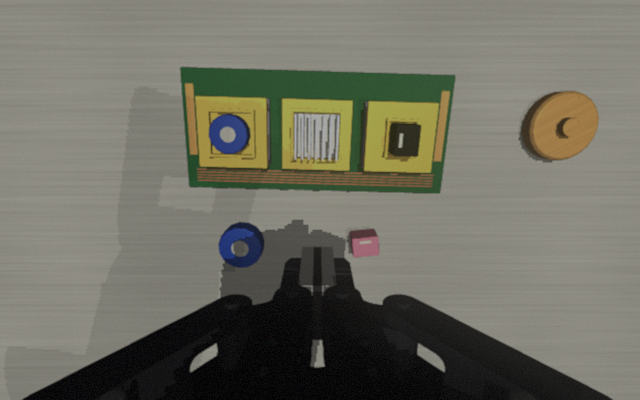

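The wrist views show the trays clearly: w0 has the capacitor at (245,168), the heat sink at (317,170) and the relay at (388,173). In w1 they are at (229,133), (317,137) and (404,139). The loose pink relay and the larger disc sit in front of the board. Next I'll triangulate and make the confirming crop.

Run:
```python
from h import *
import pickle
L=pickle.load(open("w.pkl","rb"))
seeds=[dict(relay=(388,173),hs=(317,170),cap=(245,168)),dict(relay=(404,139),hs=(317,137),cap=(229,133))]
H=dict(relay=.058,hs=.054,cap=.048)
rng=dict(relay=((0,0,0),(180,255,65)),hs=((0,0,90),(180,60,255)),cap=((100,120,40),(135,255,255)))
ob={}
for i,(c,T) in enumerate(L):
    im=c["image"];hsv=cv2.cvtColor(im,cv2.COLOR_RGB2HSV)
    ym=cv2.inRange(hsv,(22,130,80),(34,255,255))
    for k,s in seeds[i].items():
        u,v=s;w=26;m=np.zeros_like(ym);m[v-w:v+w,u-w:u+w]=cv2.inRange(hsv,*rng[k])[v-w:v+w,u-w:u+w]
        m=cv2.morphologyEx(m,cv2.MORPH_CLOSE,np.ones((5,5)))
        cs,_=cv2.findContours(m,cv2.RETR_EXTERNAL,cv2.CHAIN_APPROX_NONE);b=max(cs,key=cv2.contourArea)
        r=cv2.minAreaRect(b)
        w=42;m=np.zeros_like(ym);m[v-w:v+w,u-w:u+w]=ym[v-w:v+w,u-w:u+w]
        cs,_=cv2.findContours(m,cv2.RETR_EXTERNAL,cv2.CHAIN_APPROX_NONE);t=cv2.minAreaRect(max(cs,key=cv2.contourArea))
        print(i,k,"part",np.round(r[0],1),np.round(r[1],1),plane(c,T,*r[0],H[k]).round(4),"tray",np.round(t[0],1),np.round(t[1],1),round(t[2],1),plane(c,T,*t[0],.037).round(4))
        for n,q in(("part",r[0]),("tray",t[0])): ob.setdefault((k,n),[]).append(ray(c,T,*q))
for k,rs in ob.items():
    A=0;B=0
    for o,d in rs:
        d=d/np.linalg.norm(d);M=np.eye(3)-np.outer(d,d);A=A+M;B=B+M@o
    print(k,np.linalg.solve(A,B).round(4))
im=L[1][0]["image"][60:270,170:460];cv2.imwrite("pics/crop.png",cv2.resize(im,None,fx=2.7,fy=2.7,interpolation=cv2.INTER_CUBIC)[:,:,::-1])
```

```text
0 relay part [388.  172.5] [27. 24.] [ 0.5439 -0.1197  0.058 ] tray [385.9 169.5] [59.1 56.7] 1.6 [ 0.5434 -0.1216  0.037 ]
0 hs part [316.5 170. ] [38. 37.] [ 0.5459 -0.0427  0.054 ] tray [317.  167.5] [58. 57.] 0.0 [ 0.5457 -0.0432  0.037 ]
0 cap part [244.8 167.8] [30.4 29.7] [0.5474 0.0365 0.048 ] tray [246.5 165. ] [58. 59.] 90.0 [0.5486 0.0367 0.037 ]
1 relay part [403.9 139.5] [29.7 32.1] [ 0.5424 -0.1196  0.058 ] tray [400.6 136.7] [70.8 73.1] 3.8 [ 0.543  -0.1215  0.037 ]
1 hs part [316.  136.4] [45.3 46.4] [ 0.5447 -0.0424  0.054 ] tray [316.3 134.1] [70.5 71. ] 1.5 [ 0.5454 -0.0427  0.037 ]
1 cap part [228.5 133.5] [37. 37.] [0.5468 0.0366 0.048 ] tray [231. 132.] [72. 72.] 90.0 [0.5474 0.0369 0.037 ]
('relay', 'part') [ 0.5412 -0.1228  0.0444]
('relay', 'tray') [ 0.5427 -0.1225  0.0331]
('hs', 'part') [ 0.5437 -0.0425  0.0416]
('hs', 'tray') [ 0.5452 -0.0429  0.0344]
('cap', 'part') [0.5465 0.0376 0.0436]
('cap', 'tray') [0.5468 0.0391 0.0271]
```

View pics/crop.png

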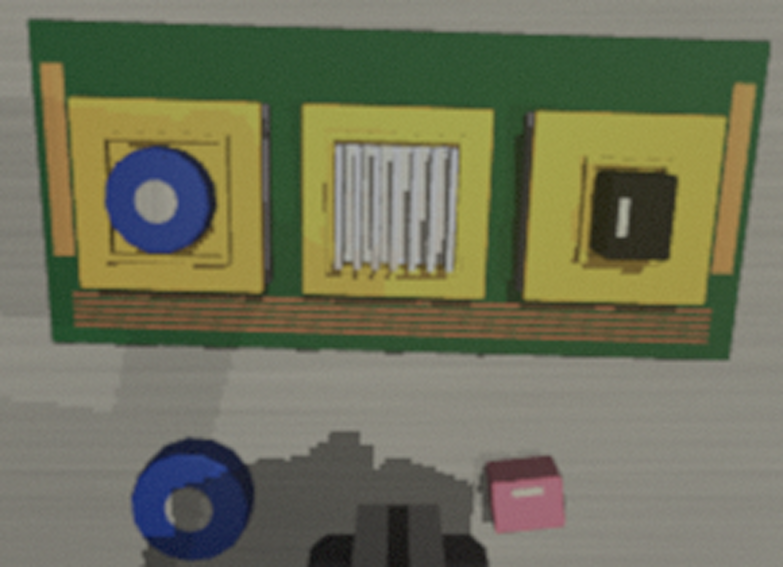

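The crop confirms it: the black relay (638,215), the finned heat sink (396,207) and the smaller blue disc (160,200) are in the nests. The pink block and the larger disc lie loose on the table. The positions fit the 80 mm pitch and the given heights. I'll press the relay first, in 1 mm steps with force feedback.

```bash
cat > press.py <<'E'
import sys,numpy as np
from rig import manip
o=[np.pi,0,0]
def fz():
    v=[]
    for _ in range(4): manip.hold(.02);v.append(manip.get_contact_force()[2])
    return np.mean(v)
def press(x,y,top,travel=.007):
    manip.move_to([x,y,top+.075],o);manip.servo_line([x,y,top+.040],o,.1);manip.hold(.15)
    b=fz();z=top+.040;z0=None;log=[]
    while z>top+.005:
        z-=.001;manip.servo_line([x,y,z],o,.02);f=fz()-b
        log.append((round(z,4),round(manip.get_position()[2],4),round(f,1)))
        if f>12: print("STOP hard");break
        if z0 is None and f>2: z0=z
        if z0 is not None and z0-z>=travel-1e-6: break
    manip.servo_line([x,y,z+.02],o,.04);manip.servo_line([x,y,top+.075],o,.12)
    print(b,log[-14:],"contact",z0,"tip",None if z0 is None else z0-top,manip.get_time())
if __name__=="__main__": press(*map(float,sys.argv[1:]))
E
python3 press.py .543 -.121 .058
```

```text
0.3043374179042691 [(0.085, np.float64(0.085), np.float64(-0.5)), (0.084, np.float64(0.084), np.float64(0.1)), (0.083, np.float64(0.0829), np.float64(-0.7)), (0.082, np.float64(0.082), np.float64(-0.5)), (0.081, np.float64(0.081), np.float64(-0.2)), (0.08, np.float64(0.0801), np.float64(1.1)), (0.079, np.float64(0.0791), np.float64(2.5)), (0.078, np.float64(0.078), np.float64(2.1)), (0.077, np.float64(0.077), np.float64(2.5)), (0.076, np.float64(0.076), np.float64(1.8)), (0.075, np.float64(0.075), np.float64(1.7)), (0.074, np.float64(0.074), np.float64(2.3)), (0.073, np.float64(0.073), np.float64(2.3)), (0.072, np.float64(0.072), np.float64(1.7))] contact 0.07899999999999999 tip 0.020999999999999984 15.2917
```

Contact came at a tip offset of 21–22 mm, as expected, with a steady force of about 2 N over 7 mm. I'll check with a wrist picture that the nest stayed down before going on.

```bash
sed -i 's/top+.040/top+.029/g; s/range(4)/range(3)/' press.py
python3 - <<'E'
from rig import manip
import numpy as np,cv2
manip.move_to([.50,-.043,.20],[np.pi,0,0]);manip.hold(.2)
im=manip.camera("wrist")["image"];cv2.imwrite("pics/w2.png",im[:,:,::-1])
c=manip.camera("scene")["image"][170:290,210:370];cv2.imwrite("pics/s2.png",cv2.resize(c,None,fx=4,fy=4)[:,:,::-1]);print(manip.get_time())
E
```

```text
16.1167
```

View pics/w2.png

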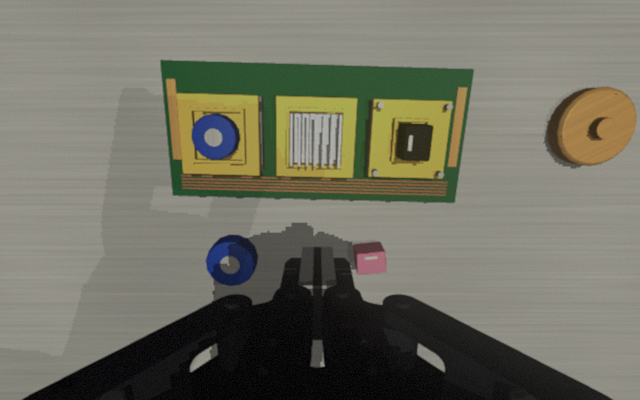

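The relay's tray at (408,138) is clearly down: all four pins now stand proud, and the relay still sits in its nest. Heat sink next, then the capacitor.

```bash
python3 press.py .5453 -.0427 .054
```

```text
0.05860274868496542 [(0.081, np.float64(0.0809), np.float64(0.0)), (0.08, np.float64(0.08), np.float64(-0.1)), (0.079, np.float64(0.079), np.float64(0.1)), (0.078, np.float64(0.078), np.float64(-0.6)), (0.077, np.float64(0.077), np.float64(0.2)), (0.076, np.float64(0.0761), np.float64(0.9)), (0.075, np.float64(0.0751), np.float64(2.4)), (0.074, np.float64(0.074), np.float64(1.9)), (0.073, np.float64(0.073), np.float64(2.3)), (0.072, np.float64(0.072), np.float64(2.0)), (0.071, np.float64(0.071), np.float64(1.2)), (0.07, np.float64(0.07), np.float64(2.0)), (0.069, np.float64(0.069), np.float64(2.0)), (0.068, np.float64(0.068), np.float64(2.4))] contact 0.075 tip 0.020999999999999998 23.0
```

The force pattern is the same as for the relay. Now the capacitor, then a check picture.

```bash
python3 press.py .5473 .0366 .048
python3 - <<'E'
from rig import manip
import numpy as np,cv2
manip.move_to([.50,-.043,.20],[np.pi,0,0]);manip.hold(.2)
im=manip.camera("wrist")["image"];cv2.imwrite("pics/w3.png",im[:,:,::-1]);print(manip.get_time())
E
```

```text
-0.08090824130863335 [(0.075, np.float64(0.0749), np.float64(-0.1)), (0.074, np.float64(0.0739), np.float64(0.2)), (0.073, np.float64(0.0729), np.float64(0.4)), (0.072, np.float64(0.072), np.float64(-0.4)), (0.071, np.float64(0.071), np.float64(0.1)), (0.07, np.float64(0.0701), np.float64(0.7)), (0.069, np.float64(0.0691), np.float64(2.8)), (0.068, np.float64(0.068), np.float64(2.7)), (0.067, np.float64(0.067), np.float64(2.4)), (0.066, np.float64(0.066), np.float64(1.6)), (0.065, np.float64(0.065), np.float64(2.3)), (0.064, np.float64(0.064), np.float64(2.5)), (0.063, np.float64(0.063), np.float64(2.4)), (0.062, np.float64(0.062), np.float64(1.8))] contact 0.06899999999999999 tip 0.02099999999999999 29.8667
30.6667
```

View pics/w3.png

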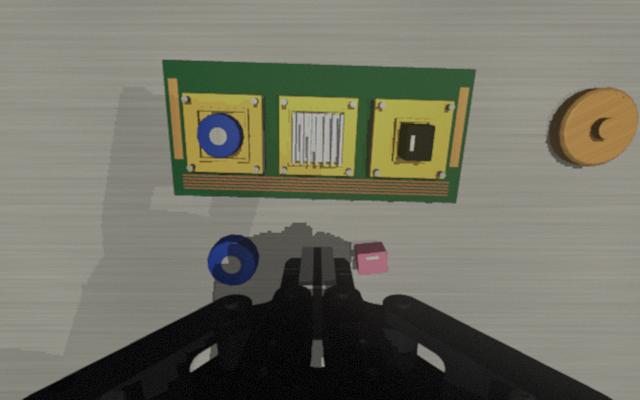

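All three trays, at (222,134), (318,136) and (412,139), are down with their pins showing, and the parts are still in their nests. The lid hasn't moved and the arm is clear.

```bash
python3 -c "
from rig import manip
print(manip.sign_off())"
```

```text
the job is handed in; nothing more can be done
None
```

I pressed the relay, heat sink and capacitor in that order, each by about 7 mm at no more than about 3 N; all three nests stayed down with their parts in place, and I handed the job in at about 31 s.

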